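# Check a pine board's thickness with the press-down gauge

## Task

Slide the bare pine board flat along the table under the raised foot of the blue thickness gauge, then press the gauge's red pad down until the carriage is fully home, so that the sprung foot rests on the board and reads its thickness. Leave the carriage down with the board in place, and do not disturb the paper cup, blue baking cup, hammer or eraser.

Things in the scene. Friction and masses are not known exactly. Their poses are not given: they have to be found in the camera images.
- gauge: thickness gauge fixed to the table. Origin: on the table right below the foot; +y points from the foot to the column. Blue base 110 x 100 x 28 high; its face towards the foot is a backstop at y = +55. Two upright rods at y = +95, top 208 above the table; the carriage's arm, 26 wide, reaches from them over the origin. Under the foot is bare table: the board slides in along +y
- carriage (a joint): slide of the aluminium carriage with the red pad, in m: 0 = fully raised, 0.045 = fully home (lowest, at its stop). Friction (about 4 N) holds it wherever it is left; starts between 0 and 0.008
- pad_top (a point): centre of the top face of the red round press pad, 42 in diameter, on the carriage right above the foot; 156 above the table when fully raised, 111 when fully home
- foot (a joint): slide of the sprung steel foot in the carriage, in m: 0 = sprung fully out (down), grows as the foot is pushed up into the carriage, at most 0.032. With the carriage fully home the foot would just reach the bare table at 0, so on a part it reads the part's thickness (0.024 on the board). The spring pushes with under 2 N
- foot_tip (a point): centre of the underside of the foot, a steel disc 16 in diameter; 37 to 45 above the table at the start
- board: bare pine board lying flat and loose, 90 (x) x 140 (y) x 24 thick, about 0.17 kg; origin: centre of its underside. Too wide to be grasped across. At the start it lies 190 to 270 from the foot (centre to foot) on the gauge's -y side, roughly in line with the gauge and roughly square to it
- cup: kraft paper cup standing upside down, 86 in diameter at the table, 108 high; origin: centre of its underside; leave alone
- bake_cup: blue silicone baking cup, 70 in diameter, 32 high; origin: centre of its underside; leave alone
- hammer: claw hammer lying along its own x, 260 long; leave alone
- eraser: pink eraser 22 x 50 x 12; origin: centre of its underside; leave alone

How it is judged:
On the way, in this order (a step that is already met when the one before it is completed fails the run):
1. the board lies under the foot while the carriage is still raised (x of foot_tip in the frame of board between -0.042 and 0.042 m and y of foot_tip in the frame of board between -0.067 and 0.067 m and value of joint carriage below 0.018 m), for 0.2 s.
2. the carriage is pressed fully home and the foot reads the board's thickness (value of joint carriage above 0.042 m and value of joint foot between 0.0205 and 0.0265 m), for 0.2 s.
At the end, for the whole second after the job is handed in: The carriage is down within 3 mm of its stop, the foot rests on the board (foot centre at least 3 mm inside its edges) and reads 20.5 to 26.5 mm, and the board lies flat on the table at rest (all of step 2 and x of foot_tip in the frame of board between -0.042 and 0.042 m and y of foot_tip in the frame of board between -0.067 and 0.067 m and angle between board's own z axis and vertical below 0.06 rad and height (world z) of board below 0.004 m and linear speed of board below 0.01 m/s); the robot touches nothing.
It fails at once if the board is lifted off the table instead of slid (height (world z) of board above 0.03 m).
It fails at once if the paper cup, baking cup, hammer or eraser is moved more than 30 mm (distance of any of cup, bake_cup, hammer, eraser from where it was at the start of the episode above 0.03 m).
It also fails if it takes over 45 s, if anything falls off the work surface, if the arm or the gripper's body presses on something with over 40 N, if the wrist force passes 120 N, or if a joint passes its speed limit or range.

## Robot

A 6-joint arm with a two-finger parallel gripper is mounted at the origin on the work surface. World frame = base frame: x ahead of the robot, y to its left, z up, the work surface at z = 0. Lengths are in m, angles in rad, forces in N, time in s.
With the tool pointing down it reaches from about 0.425 to 0.95 m from the base axis. Payload 3.5 kg.
Tool frame: the origin (TCP) lies midway between the tips of the shut fingers; the grasp point (between the pads) lies 19 mm behind it; z points along the fingers, y is the line along which they close (so a half turn about z gives the same grasp; the last joint's range is limited). The gripper opens to 85 mm and grips with 20 to 120 N. Pads are 22 mm wide; open, the fingers measure 114 mm over their backs; the gripper's body (76 mm by 85 mm) begins 54 mm behind the grasp point. The pads swing forward as they close: fully open they stand 13 mm farther back than shut.
Start: joints at [1.108, 0.286, 1.577, -0, 1.279, -0.15], TCP at [0.208, 0.642, 0.231] pointing down, gripper open.
Joint ranges: [-2.77, 2.77], [-0.9, 2.22], [0.21, 2.48], [-1.53, 4.67], [0.24, 2.81], [-2.84, 2.84]. Speed limits (rad/s): [2.79, 2.79, 3.14, 3.14, 3.14, 3.14].

## Interface

Orientations are given as a unit quaternion [x, y, z, w].
In Python, from plant import ctrl gives the robot as it stands. The module is installed in compiled form; this text tells all that it offers.
- The arm moves only by the shell command python3 -m inch 'ROWS' [FORCE]. ROWS is JSON, a list of rows, each a list of 5 numbers: the closure, from 0 (fully open) to 1 (shut), then the shift along the tool's x, y, z in m, then the turn about the tool's z in degrees. A call has 1 to 5 rows; each row is the pose to reach, as a shift and turn from the pose commanded when the call began, along the tool's axes at that moment; what a row does not reach only later rows make up. A row lasts 1/12 s, in which the tool goes at most 41.7 mm and 7.16 degrees, less where a joint would pass 70% of its speed; a pose out of reach is approached as far as the arm can. A call with a gripper value outside its range is refused whole. The fingers move at their own pace and stop on an object; FORCE is the grip in N (left out, the last holds). Time passes only in rows, so rows that repeat a pose let the fingers close. It gives the time, the measured TCP pose, the force, the opening and the grip force at its end, in the units of the state.
- ctrl.get_state(): the state, without advancing time (a new reading comes with each control period).
- ctrl.read_camera(name): name is "scene" or "top" or "wrist"; returns a dict with "pixels" (420x560x3 uint8, red, green, blue), "depth" (420x560 float32, m along the optical axis (not along the pixel's ray), 0 where there is no reading), "fx", "fy", "cx", "cy" (pixels), "xyz" and "rotation" of the camera in the world; the wrist camera has in their place "mount" (4x4, takes a point from camera to tool coordinates, whose origin is the TCP and whose axes are the flange's). Camera axes: x right, y down, z forward; pixel columns grow to the right and rows downward; lengths in m; the calibration is good to about 2 mm. A picture is of the moment at which its call begins: read the wrist's pose just before it.
- ctrl.sign_off(): hands the job in; it is judged then, once.
Trained networks look in a picture, given as the dict that the camera call returned (one of the last four; its "shot" number tells which), for a name from the list of things; names that differ only in an ending like _2 or _b are one class to them, and where a whole thing is asked for, a point or a joint stands for the part that bears it (a point fixed in the world has none). Each returns a list of dicts, best first, with "score" (0 to 1); they miss things now and then, are a little off and sometimes report something else, mostly with a low value. They report only what shows in the picture. A call takes as long as a camera call.
- ctrl.spot_in(query, picture): "at" ([column, row] in pixels, amid what is visible of it).
- ctrl.tip_of(query, picture): "at" ([column, row] in pixels: a listed point, or the origin of a listed thing).
The state is a dict: "time": time; "qpos": joint angles; "dq": joint speeds; "joint_efforts": joint torques, N m; "eef_pos": TCP position; "tcp_rot": TCP orientation; "contact_force": force on the tool from outside, world axes, zero at the start; "wrist_torque": the same for the moment, N m; "opening": opening from 0.0 (shut) to 1.0 (fully open); "finger_force": force on a finger pad.
Only numpy, scipy, OpenCV 4.12 (cv2) and the standard library are available. Lean on these libraries where they do the work, as an engineer would, in place of code of your own. Each camera call takes 0.05 s, during which the arm holds its last target. There are 200 camera calls.

## Working session

There is one attempt and no reset: what is moved stays moved. The work goes in short steps, Python scripts to look and compute and a shell command to move; the robot and the scene stay as the last step left them, time stands still between calls to the robot, and variables do not carry over. Pictures are saved under pics/ and viewed, at most 10 in all, crops included, and the job is handed in when it is done.

```bash
mkdir -p pics
cat > h.py <<'E'
from plant import ctrl
import numpy as np, cv2
from scipy.spatial.transform import Rotation as R
def cam(n):
    s=ctrl.get_state(); p=ctrl.read_camera(n)
    if n=="wrist":
        T=np.eye(4);T[:3,:3]=R.from_quat(s["tcp_rot"]).as_matrix();T[:3,3]=s["eef_pos"];M=T@np.array(p["mount"])
        p["Rw"],p["tw"]=M[:3,:3],M[:3,3]
    else:
        r=np.array(p["rotation"],float); p["Rw"]=r if r.shape==(3,3) else R.from_quat(r.ravel()).as_matrix(); p["tw"]=np.array(p["xyz"])
    return p
def ray(p,u,v): return p["Rw"]@np.array([(u-p["cx"])/p["fx"],(v-p["cy"])/p["fy"],1.])
def onz(p,u,v,z): d=ray(p,u,v); return p["tw"]+d*(z-p["tw"][2])/d[2]
def cloud(p):
    v,u=np.mgrid[:420,:560]; d=p["depth"]
    c=np.stack([(u-p["cx"])/p["fx"]*d,(v-p["cy"])/p["fy"]*d,d],-1)
    w=c@p["Rw"].T+p["tw"]; w[d==0]=np.nan; return w
def save(p,n): cv2.imwrite(f"pics/{n}.png",np.ascontiguousarray(p["pixels"][:,:,::-1]))
E
python3 - <<'E'
from h import *
np.set_printoptions(precision=4,suppress=True)
s=ctrl.get_state();print(s["time"],s["eef_pos"],R.from_quat(s["tcp_rot"]).as_matrix())
for n in("top","scene"):
    p=cam(n);save(p,n+"1");w=cloud(p);print(n,p["tw"])
    for q in "gauge pad_top foot_tip board cup bake_cup hammer eraser".split():
        for r in ctrl.tip_of(q,p)[:1]:
            u,v=r["at"];print(q,round(r["score"],2),np.round([u,v]),w[int(v),int(u)], onz(p,u,v,{"pad_top":.152,"foot_tip":.04}.get(q,0)))
E
```

```text
0.0 [0.2074 0.6417 0.23  ] [[-0.9515  0.3078 -0.001 ]
 [ 0.3078  0.9515 -0.0021]
 [ 0.0003 -0.0023 -1.    ]]
top [0.4723 0.0998 1.4113]
gauge 0.91 [305. 249.] [0.5125 0.0479 0.1542] [0.5155 0.0389 0.    ]
pad_top 0.71 [311. 246.] [0.5178 0.0306 0.158 ] [0.5172 0.0302 0.152 ]
board 0.81 [393. 261.] [ 0.4869 -0.2035  0.0256] [ 0.4869 -0.2099  0.    ]
cup 0.92 [316. 158.] [0.7598 0.0177 0.0898] [0.7773 0.011  0.    ]
bake_cup 0.89 [244. 166.] [0.7501 0.2181 0.0054] [0.7494 0.2185 0.    ]
hammer 0.58 [164. 258.] [0.482  0.4296 0.027 ] [0.4797 0.4354 0.    ]
eraser 0.54 [199. 184.] [0.6911 0.3468 0.0109] [0.692  0.3464 0.    ]
scene [1.2059 0.7209 0.8119]
pad_top 0.59 [280. 172.] [0.5061 0.0209 0.1557] [0.5015 0.0188 0.152 ]
foot_tip 0.53 [282. 212.] [0.5362 0.0569 0.0801] [0.5011 0.0238 0.04  ]
board 0.71 [224. 182.] [ 0.5007 -0.1912  0.0228] [ 0.4809 -0.2168  0.    ]
cup 0.74 [182. 284.] [0.8103 0.0399 0.0339] [0.7944 0.0124 0.    ]
hammer 0.7 [430. 306.] [0.4934 0.4313 0.0223] [0.4735 0.4249 0.    ]
eraser 0.84 [325. 345.] [0.709  0.344  0.0137] [0.7005 0.3386 0.    ]
```

Run:
```python
from h import *
np.set_printoptions(precision=4,suppress=True)
p=cam("top");w=cloud(p);rgb=p["pixels"].astype(int);r,g,b=rgb[...,0],rgb[...,1],rgb[...,2]
cv2.imwrite("pics/topc.png",cv2.resize(np.ascontiguousarray(p["pixels"][130:350,130:450,::-1]),(800,550)))
x,y,z=w[...,0],w[...,1],w[...,2]
def rect(m,n):
    m=cv2.morphologyEx(m.astype(np.uint8),cv2.MORPH_OPEN,np.ones((3,3)))
    k,l,s,c=cv2.connectedComponentsWithStats(m);i=1+np.argmax(s[1:,4]);q=w[l==i]
    print(n,len(q),np.nanmean(q,0),cv2.minAreaRect((q[:,:2]*1000).astype(np.float32)))
rect((z>.015)&(z<.035)&(abs(x-.487)<.12)&(y<-.08)&(y>-.4),"board")
rect((b>r+30)&(z>.018)&(z<.04)&(abs(x-.52)<.15)&(abs(y-.1)<.15),"base")
rect((r>g+50)&(r>b+50)&(z>.12)&(abs(x-.52)<.1)&(abs(y-.03)<.1),"pad")
rect((z>.19)&(abs(x-.52)<.15)&(y>.03)&(y<.25),"rods")
```

```text
board 1670 [ 0.4813 -0.2146  0.0251] ((481.3761291503906, -215.47067260742188), (142.45323181152344, 89.8694839477539), 81.98453521728516)
base 922 [0.5319 0.14   0.0289] ((534.3170776367188, 133.8539276123047), (99.99082946777344, 109.96158599853516), 78.9738540649414)
pad 214 [0.5141 0.0316 0.1554] ((514.1516723632812, 31.52586555480957), (37.721744537353516, 37.96578598022461), 1.5930601358413696)
rods 278 [0.5324 0.1238 0.2089] ((532.4602661132812, 124.16313934326172), (25.76593017578125, 63.634246826171875), 78.85637664794922)
```

View pics/topc.png

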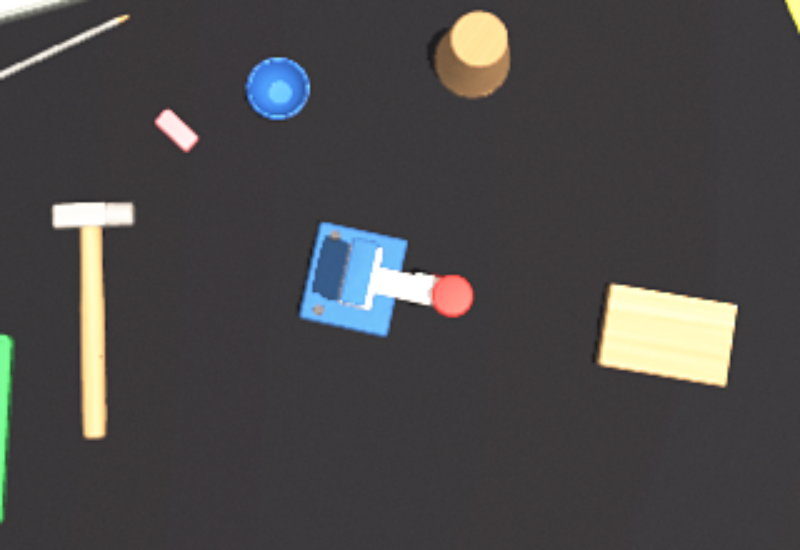

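View pics/scene1.png

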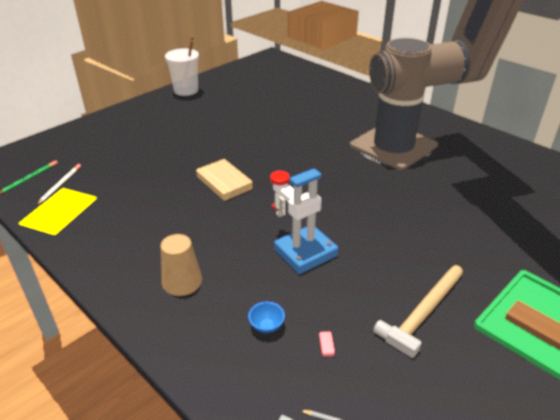

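```bash
cat > go.py <<'E'
import sys
from h import *
# world target x y z, heading of tool y (deg) -> shift in tool axes & turn
np.set_printoptions(precision=4,suppress=True)
a=list(map(float,sys.argv[1:]))
s=ctrl.get_state();m=R.from_quat(s["tcp_rot"]).as_matrix()
h=np.degrees(np.arctan2(m[1,1],m[0,1]))
d=np.array(a[:3])-s["eef_pos"]
print("t",s["time"],"pos",s["eef_pos"],"head",round(h,1),"F",s["contact_force"],"q",np.round(s["qpos"],2))
print("shift",m.T@d,"len",np.linalg.norm(d),"turn",round((h-a[3]+180)%360-180,1))
E
python3 -m inch '[[0.5,-0.031,-0.019,-0.014,7],[0.5,-0.063,-0.038,-0.028,14],[0.5,-0.094,-0.058,-0.042,21],[0.5,-0.126,-0.077,-0.056,28],[0.5,-0.157,-0.096,-0.07,35]]'
python3 go.py 0.5 0.4 0.31 -11.1
```

```text
time: 1.37
eef_pos: [0.3283, 0.5012, 0.3021]
tcp_rot: [0.448, 0.894, 0.0, 0.0]
contact_force: [0.9, 0.7, 0.5]
opening: 0.501
finger_force: 0.0
t 1.3667 pos [0.3283 0.5012 0.3021] head 36.8 F [0.8746 0.6899 0.4517] q [ 0.82  0.07  1.69 -0.    1.38  0.18]
shift [-0.1839  0.077  -0.0079] len 0.1994843923088553 turn 47.9
```

```bash
python3 -m inch '[[0.5,-0.037,0.015,-0.002,7],[0.5,-0.074,0.031,-0.003,14],[0.5,-0.11,0.046,-0.005,21],[0.5,-0.147,0.062,-0.006,28],[0.5,-0.184,0.077,-0.008,35]]' | head -2
python3 go.py 0.57 0.21 0.32 -11.1
```

```text
time: 1.78
eef_pos: [0.5013, 0.401, 0.3096]
t 1.7833 pos [0.5013 0.401  0.3096] head 1.7 F [0.3589 1.2662 0.8931] q [0.52 0.17 1.58 0.   1.4  0.49]
shift [-0.193   0.0629 -0.0105] len 0.20320610442631284 turn 12.8
```

```bash
python3 -m inch '[[0.5,-0.039,0.013,-0.002,3],[0.5,-0.077,0.025,-0.004,6],[0.5,-0.116,0.038,-0.006,9],[0.5,-0.154,0.05,-0.008,12],[0.5,-0.193,0.063,-0.01,12.8]]' | head -2
python3 go.py 0.57 0.01 0.32 -11.1
```

```text
time: 2.2
eef_pos: [0.5701, 0.2099, 0.3196]
t 2.2 pos [0.5701 0.2099 0.3196] head -10.8 F [ 0.9729 -0.4005  0.3474] q [0.19 0.08 1.65 0.   1.41 0.37]
shift [-0.1964  0.0374 -0.0004] len 0.19988024142395108 turn 0.3
```

```bash
python3 -m inch '[[0.5,-0.039,0.008,0,0.3],[0.5,-0.079,0.015,0,0.3],[0.5,-0.118,0.022,0,0.3],[0.5,-0.157,0.03,0,0.3],[0.5,-0.196,0.037,0,0.3]]' | head -2
python3 -m inch '[[0.5,-0.038,0.001,0.004,0],[0.5,-0.077,0.003,0.008,0],[0.5,-0.115,0.004,0.012,0],[0.5,-0.154,0.006,0.016,0],[0.5,-0.192,0.007,0.02,0]]' | head -2
python3 go.py 0.465 -0.335 0.15 -11.1
```

```text
time: 2.62
eef_pos: [0.5694, 0.0103, 0.3196]
time: 3.03
eef_pos: [0.5393, -0.1795, 0.2994]
t 3.0333 pos [ 0.5393 -0.1795  0.2994] head -11.0 F [ 0.6756 -0.8255 -0.3539] q [-0.5   0.01  1.77 -0.    1.37 -0.31]
shift [-0.1668 -0.0433  0.1494] len 0.22809329819754368 turn 0.1
```

```bash
python3 -m inch '[[0.5,-0.033,-0.009,0.02,0],[0.5,-0.067,-0.017,0.04,0],[0.5,-0.1,-0.026,0.06,0],[0.5,-0.133,-0.035,0.08,0],[0.5,-0.167,-0.043,0.11,0]]' | head -2
python3 -m inch '[[0.5,0,0,0.037,0],[0.5,0,0,0.074,0],[0.5,0,0,0.11,0],[0.5,0,0,0.14,0],[0.5,0,0,0.15,0]]' | head -2
python3 go.py 0.465 -0.335 0.007 -11.1
```

```text
time: 3.45
eef_pos: [0.4667, -0.3326, 0.1932]
time: 3.87
eef_pos: [0.4642, -0.3278, 0.0369]
t 3.8667 pos [ 0.4642 -0.3278  0.0369] head -11.0 F [-1.0477  0.7682  0.6191] q [-0.79  0.3   1.95 -0.    0.9  -0.6 ]
shift [-0.0071  0.0024  0.0298] len 0.03074514440714822 turn 0.1
```

```bash
python3 -m inch '[[0.5,0,0,0.012,0],[0.5,0,0,0.024,0],[0.5,0,0,0.029,0],[0.5,0,0,0.029,0]]' | head -2
python3 - <<'E'
from h import *
p=cam("top");cv2.imwrite("pics/t2.png",cv2.resize(np.ascontiguousarray(p["pixels"][180:350,280:500,::-1]),(776,600)))
E
python3 go.py 0.495 -0.068 0.007 -11.1
```

```text
time: 4.2
eef_pos: [0.4673, -0.3304, 0.0131]
t 4.25 pos [ 0.4677 -0.3307  0.0139] head -11.0 F [0.0765 0.4985 0.0417] q [-0.79  0.34  1.95 -0.    0.85 -0.6 ]
shift [ 0.2631 -0.0234  0.0067] len 0.2642196233233799 turn 0.1
```

View pics/t2.png

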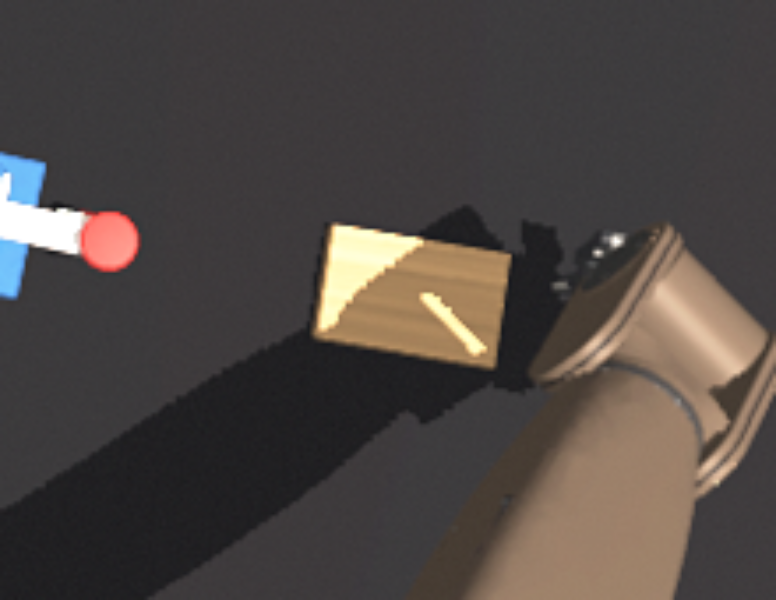

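```bash
python3 -m inch '[[0.5,0,0,0.005,0],[0.5,0,0,0.008,0],[0.5,0,0,0.008,0]]'
python3 - <<'E'
from h import *
p=cam("wrist");save(p,"w1")
E
python3 go.py 0.495 -0.068 0.007 -11.1
```

```text
time: 4.5
eef_pos: [0.4672, -0.3303, 0.0053]
tcp_rot: [0.772, 0.636, -0.0, 0.0]
contact_force: [-0.5, -0.1, 1.0]
opening: 0.501
finger_force: 0.0
t 4.55 pos [ 0.4672 -0.3303  0.0053] head -11.0 F [ 0.1179 -0.1358  0.0923] q [-0.79  0.36  1.96 -0.    0.83 -0.6 ]
shift [ 0.2628 -0.0228 -0.0017] len 0.2637984848896126 turn 0.1
```

View pics/w1.png

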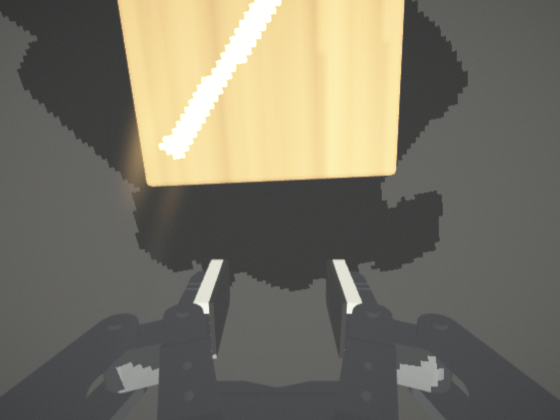

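```bash
python3 - <<'E'
from h import *
print(np.round(ctrl.read_camera("wrist")["mount"],3))
E
# first part of push: tool x along gauge y, slow
python3 -m inch '[[0.5,0.015,-0.001,0,0],[0.5,0.03,-0.002,0,0],[0.5,0.05,-0.003,0,0],[0.5,0.07,-0.005,0,0],[0.5,0.09,-0.007,0,0]]'
```

```text
[[ 0.    -0.956 -0.292  0.074]
 [ 1.     0.     0.     0.001]
 [-0.    -0.292  0.956 -0.143]
 [ 0.     0.     0.     1.   ]]
time: 5.02
eef_pos: [0.4776, -0.2388, 0.0054]
tcp_rot: [0.772, 0.636, -0.0, 0.0]
contact_force: [-0.6, -1.4, 0.8]
opening: 0.502
finger_force: 0.8
```

```bash
python3 go.py 0.496 -0.095 0.005 -11.1
```

```text
t 5.0167 pos [ 0.4776 -0.2388  0.0054] head -11.0 F [-0.5795 -1.3738  0.7771] q [-0.65  0.29  2.05 -0.    0.81 -0.46]
shift [ 0.1447 -0.0093  0.0003] len 0.14496460544335474 turn 0.1
```

```bash
python3 -m inch '[[0.5,0.022,-0.002,0,0],[0.5,0.044,-0.003,0,0],[0.5,0.066,-0.005,0,0],[0.5,0.085,-0.006,0,0],[0.5,0.1,-0.007,0,0]]'|head -4; python3 -m inch '[[0.5,0.015,-0.001,0,0],[0.5,0.028,-0.002,0,0],[0.5,0.036,-0.003,0,0],[0.5,0.042,-0.003,0,0],[0.5,0.044,-0.003,0,0]]'
python3 - <<'E'
from h import *
p=cam("scene");cv2.imwrite("pics/s2.png",cv2.resize(np.ascontiguousarray(p["pixels"][120:300,160:400,::-1]),(800,600)))
E
```

```text
time: 5.43
eef_pos: [0.4894, -0.1384, 0.0053]
tcp_rot: [0.771, 0.637, -0.0, -0.0]
contact_force: [0.4, -1.1, -0.2]
time: 5.85
eef_pos: [0.495, -0.0964, 0.0052]
tcp_rot: [0.771, 0.636, -0.0, -0.0]
contact_force: [-0.1, -1.9, -0.0]
opening: 0.498
finger_force: 0.7
```

View pics/s2.png

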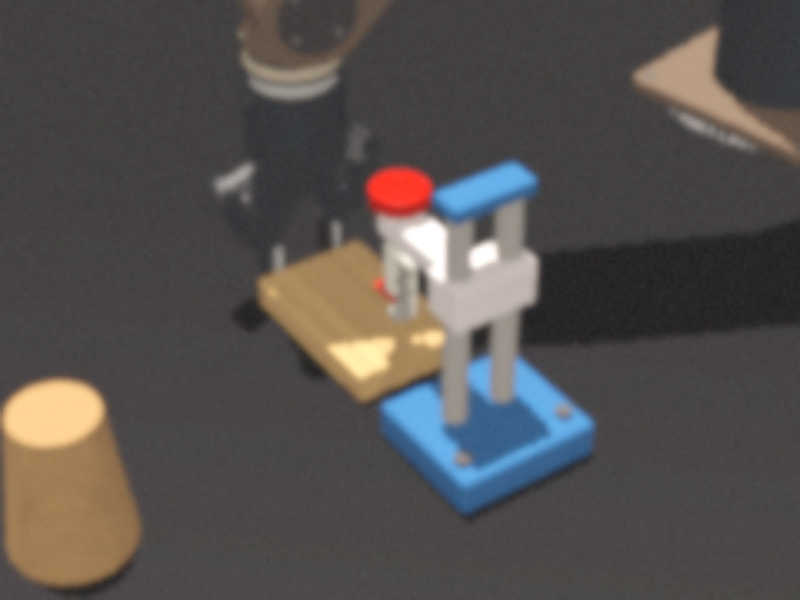

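```bash
python3 -m inch '[[0.5,0.005,0,0,0],[0.5,0.009,0,0,0],[0.5,0.01,0,0,0],[0.5,0.01,0,0,0]]'|head -4; python3 -m inch '[[0.5,-0.02,0,0,0],[0.5,-0.05,0,0,0],[0.6,-0.06,0,-0.038,0],[0.8,-0.06,0,-0.078,0],[1,-0.06,0,-0.118,0]]'|head -2;python3 -m inch '[[1,0,0,-0.04,0],[1,0,0,-0.075,0],[1,0,0,-0.075,0]]'
python3 - <<'E'
from h import *
np.set_printoptions(precision=4,suppress=True)
p=cam("top");w=cloud(p);rgb=p["pixels"].astype(int);r,g,b=rgb[...,0],rgb[...,1],rgb[...,2]
cv2.imwrite("pics/t3.png",cv2.resize(np.ascontiguousarray(p["pixels"][180:350,230:450,::-1]),(776,600)))
x,y,z=w[...,0],w[...,1],w[...,2]
m=(r>g+50)&(r>b+50)&(z>.12)&(abs(x-.52)<.1)&(abs(y-.03)<.1);q=w[m];print(q.mean(0),q.max(0),q.min(0))
m=((r>b+15)&(z>.018)&(z<.03)&(abs(x-.5)<.1)&(y<.09)&(y>-.15));q=w[m];print(len(q),cv2.minAreaRect((q[:,:2]*1000).astype(np.float32)))
E
python3 go.py 0.514 0.0315 0.18 -11.1
```

```text
time: 6.23
eef_pos: [0.4972, -0.0875, 0.0051]
tcp_rot: [0.772, 0.636, 0.0, -0.0]
contact_force: [-0.5, -1.0, 0.8]
time: 6.65
eef_pos: [0.4845, -0.1469, 0.1234]
time: 6.9
eef_pos: [0.4898, -0.1487, 0.2074]
tcp_rot: [0.772, 0.636, 0.003, 0.007]
contact_force: [0.4, -0.1, 0.6]
opening: 0.001
finger_force: 0.0
[0.5138 0.0315 0.1554] [0.5332 0.0507 0.1625] [0.4951 0.0123 0.1303]
1293 ((510.4865417480469, -8.924636840820312), (140.1184844970703, 89.80533599853516), 78.93531799316406)
t 6.95 pos [ 0.4883 -0.1479  0.2036] head -11.0 F [-0.3059 -0.0006 -0.2328] q [-0.49 -0.06  2.01  0.    1.18 -0.3 ]
shift [ 0.1811 -0.0094  0.023 ] len 0.18276180571030337 turn 0.1
```

View pics/t3.png

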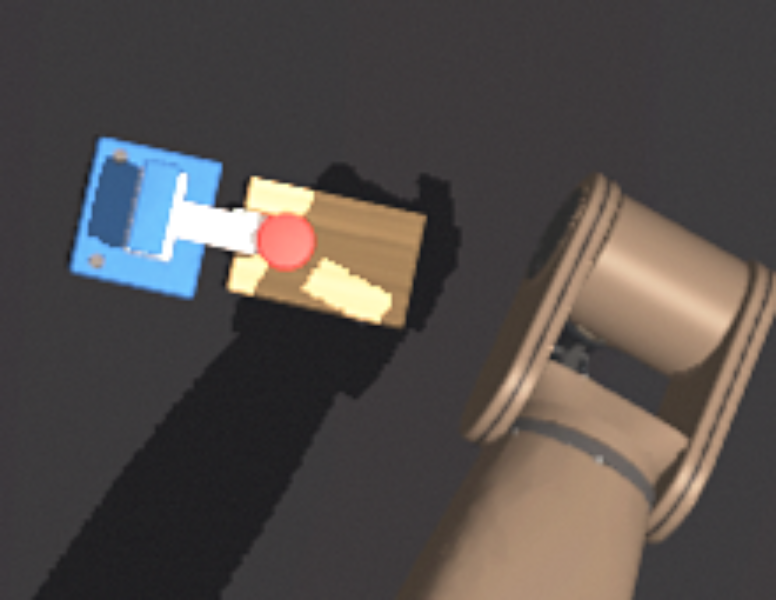

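```bash
python3 -m inch '[[1,0.036,-0.002,0,0],[1,0.075,-0.004,0,0],[1,0.115,-0.006,0,0],[1,0.15,-0.008,0,0],[1,0.181,-0.009,0,0]]'|head -2; python3 -m inch '[[1,0,0,0.01,0],[1,0,0,0.02,0],[1,0,0,0.02,0]]'
python3 go.py 0.514 0.0315 0.111 -11.1
```

```text
time: 7.37
eef_pos: [0.5102, 0.0352, 0.1963]
time: 7.62
eef_pos: [0.509, 0.033, 0.174]
tcp_rot: [0.772, 0.636, -0.003, -0.003]
contact_force: [-1.1, -0.3, -0.4]
opening: -0.001
finger_force: 0.0
t 7.6167 pos [0.509 0.033 0.174] head -11.0 F [-1.0648 -0.2896 -0.3795] q [-0.13 -0.02  2.03 -0.    1.14  0.06]
shift [-0.0004  0.0057  0.063 ] len 0.06324990995170507 turn 0.1
```

```bash
python3 -m inch '[[1,0,0.005,0.01,0],[1,0,0.005,0.018,0],[1,0,0.005,0.025,0],[1,0,0.005,0.032,0],[1,0,0.005,0.04,0]]'; python3 -m inch '[[1,0,0,0.007,0],[1,0,0,0.014,0],[1,0,0,0.02,0],[1,0,0,0.022,0],[1,0,0,0.022,0]]'
```

```text
time: 8.03
eef_pos: [0.5165, 0.0309, 0.1381]
tcp_rot: [0.772, 0.636, -0.0, 0.0]
contact_force: [-1.7, -2.1, 3.5]
opening: 0.001
finger_force: 1.8
time: 8.45
eef_pos: [0.5161, 0.0324, 0.1154]
tcp_rot: [0.772, 0.636, 0.0, -0.001]
contact_force: [0.2, -0.1, -1.0]
opening: -0.002
finger_force: 0.3
```

```bash
python3 -m inch '[[1,0,0,0.003,0],[1,0,0,0.005,0],[1,0,0,0.006,0],[1,0,0,0.006,0]]'
```

```text
time: 8.78
eef_pos: [0.5161, 0.0325, 0.111]
tcp_rot: [0.772, 0.636, -0.0, -0.001]
contact_force: [-4.0, -0.2, 7.9]
opening: 0.002
finger_force: 3.9
```

```bash
python3 -m inch '[[1,0,0,0.001,0],[1,0,0,0.002,0],[1,0,0,0.002,0],[1,0,0,0.002,0]]'
```

```text
time: 9.12
eef_pos: [0.5162, 0.0325, 0.1109]
tcp_rot: [0.772, 0.636, -0.0, -0.001]
contact_force: [-7.6, 0.0, 17.5]
opening: 0.003
finger_force: 8.4
```

At the stop: the force rises with no further travel. I'll retreat straight up, then away.

```bash
python3 -m inch '[[1,0,0,-0.01,0],[1,0,0,-0.04,0],[1,0,0,-0.08,0],[1,0,0,-0.12,0],[1,0,0,-0.14,0]]'|head -2; python3 -m inch '[[1,-0.035,0,0,0],[1,-0.075,0,0,0],[1,-0.115,0,0,0],[1,-0.15,0,0,0],[1,-0.15,0,0,0]]'
python3 - <<'E'
from h import *
p=cam("top");w=cloud(p);rgb=p["pixels"].astype(int);r,g,b=rgb[...,0],rgb[...,1],rgb[...,2];x,y,z=w[...,0],w[...,1],w[...,2]
m=(r>g+50)&(r>b+50)&(z>.08)&(abs(x-.52)<.1)&(abs(y-.03)<.1);print(np.nanmedian(w[m],0))
m=((r>b+15)&(z>.018)&(z<.03)&(abs(x-.5)<.1)&(y<.09)&(y>-.15));print(cv2.minAreaRect((w[m][:,:2]*1000).astype(np.float32)))
p=cam("scene");cv2.imwrite("pics/s3.png",cv2.resize(np.ascontiguousarray(p["pixels"][120:300,160:400,::-1]),(800,600)))
E
```

```text
time: 9.53
eef_pos: [0.518, 0.0324, 0.2531]
time: 9.95
eef_pos: [0.4867, -0.1196, 0.2477]
tcp_rot: [0.773, 0.634, -0.0, 0.001]
contact_force: [-0.2, 0.5, 0.1]
opening: 0.002
finger_force: 0.0
[0.51390348 0.0308349  0.11160831]
((510.6277770996094, -9.022247314453125), (139.72174072265625, 90.14049530029297), 78.97220611572266)
```

View pics/s3.png

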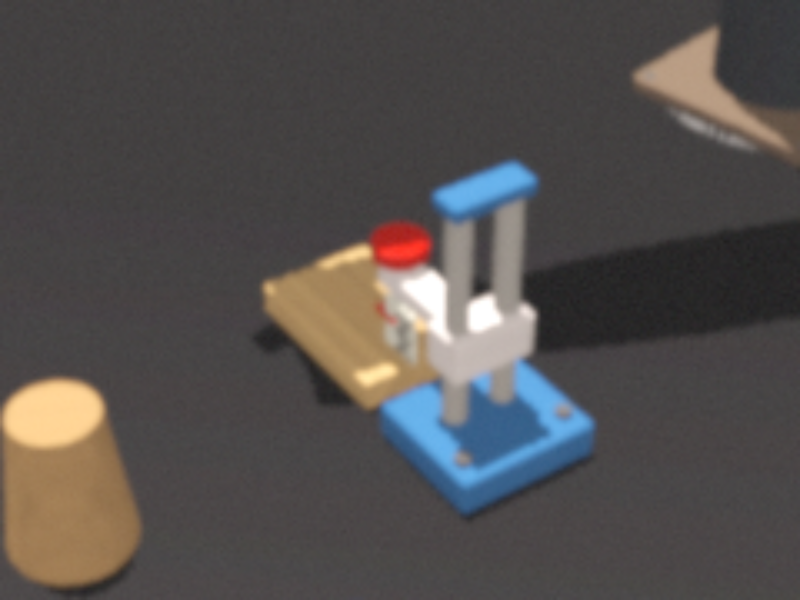

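The pad (400,245) is down at z = 0.111. The foot rests on the board near (400,350), and the cup (65,480) has not moved.

```bash
python3 -c "
from plant import ctrl
print(ctrl.sign_off())"
```

```text
the job is handed in; nothing more can be done
None
```

The job is handed in, with no verdict returned: the board lies flat under the foot, about 40 mm off-centre along its length, the carriage is at its stop (pad top measured at 0.111 m), and the arm is clear, never having gone near the objects to be left alone.

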